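# Latch the yerbera and push it home into the rail corner

### The arm

A 7-joint arm with a two-finger parallel gripper is mounted at the origin on the work surface. World frame = base frame: x ahead of the robot, y to its left, z up, the work surface at z = 0. Lengths are in mm, angles in rad, forces in N, time in s.
With the tool pointing down it reaches from about 425 to 1025 mm from the base axis. Payload 9.4 kg.
Tool frame: the origin (TCP) lies between the finger pads; the fingertips stand 14 mm ahead of it and the grasp point (between the pads) lies 5 mm behind it (r.tip_extent is the distance from the TCP to the fingertips, in mm); z points along the fingers, y is the line along which they close (so a half turn about z gives the same grasp; the last joint's range is limited). The gripper opens to 85 mm and grips with 20 to 120 N. Pads are 22 mm wide; open, the fingers measure 114 mm over their backs; the gripper's body (76 mm by 85 mm) begins 54 mm behind the grasp point. The pads swing forward as they close: fully open they stand 13 mm farther back than shut.
Start: joints at [1.054, 0.599, -0.003, 1.599, 0.002, 0.943, -0.08], TCP at [308.666, -656.01, 245.275] pointing down, gripper open.
Joint ranges: [-2.57, 2.57], [-0.35, 1.97], [-1.29, 1.29], [0.11, 2.56], [-1.05, 4.19], [0.11, 1.86], [-2.63, 2.63]. Speed limits (rad/s): [2.22, 2.22, 3.01, 3.01, 3.14, 3.14, 3.14].

### API

Orientations are given as a rotation vector (axis times angle).
In Python, from station import r gives the robot as it stands.
- The arm moves only by the tool play_rows, never from a script. Its arguments are lists of equal length, an entry for each row: "claw": the finger opening in mm, from 0 to 85.4; "offset": the shift along the world's x, y, z in units of 10 cm (1.0 is 10 cm), a list of three; "angular": the turn, a rotation vector about the world's x, y, z in units of pi rad (1.0 is pi rad), a list of three. A call has 1 to 5 rows; each row is the pose to reach, as a shift and turn from the pose commanded when the call began, turning the shorter way round; what a row does not reach only later rows make up. A row lasts 1/12 s, in which the tool goes at most 41.7 mm and 7.16 degrees, less where a joint would pass 70% of its speed; a pose out of reach is approached as far as the arm can. A call with a number of a shift or a turn outside -1 to 1 is refused whole. A call with a gripper value outside its range is refused whole. The fingers move at their own pace and stop on an object; "grip_force" is the grip in N (left out, the last holds). Time passes only in rows, so rows that repeat a pose let the fingers close. It gives the time, the measured TCP pose, the force, the opening and the grip force at its end, in the units of the state.
- r.state(): the state, without advancing time (a new reading comes with each control period).
- r.read_camera(name): name is "side" or "top"; returns the picture (480x640x3 uint8, blue, green, red); there is no depth.
- r.camera_model(name): a dict with "vfov" (degrees; the focal length in pixels is half the picture's height over the tangent of half this angle, whatever the lens; pixels are square), "cx", "cy" (the principal point, pixels), "xyz" and "orientation" of the camera in the world. Camera axes: x right, y down, z forward; pixel columns grow to the right and rows downward; lengths in mm; the calibration is good to about 2 mm. A picture is of the moment at which its call begins. camera_model takes no time and is no camera call.
- r.sign_off(): hands the job in; it is judged then, once.
Trained networks look in the newest picture that a camera, given by its name, has taken for a name from the list of things; names that differ only in an ending like _2 or _b are one class to them, and where a whole thing is asked for, a point or a joint stands for the part that bears it (a point fixed in the world has none). Each returns a list of dicts, best first, with "score" (0 to 1); they miss things now and then, are a little off and sometimes report something else, mostly with a low value. They report only what shows in the picture. A call takes as long as a camera call. They do not tell look-alikes from the thing itself.
- r.regions_of(camera, label): "region" (480x640 bool, what is visible of it) and "bbox" ([left, top, width, height] in pixels, round what is visible of it).
The state is a dict: "clock": time; "qpos": joint angles; "joint_vel": joint speeds; "tau": joint torques, N m; "eef_pos": TCP position; "ee_rot": TCP orientation; "force": force on the tool from outside, world axes, zero at the start; "moment": the same for the moment, N m; "grip_width": finger opening in mm; "finger_force": force on a finger pad.
Only numpy, scipy, OpenCV 4.12 (cv2) and the standard library are available. Lean on these libraries where they do the work, as an engineer would, in place of code of your own. Each camera call takes 0.05 s, during which the arm holds its last target. There are 200 camera calls.

### The job

Slide the latch on top of the yerbera (the white lidded box) fully shut towards its keeper with a fingertip. Then, without picking the yerbera up or tipping it, push it along the steel shelf into the corner of the low L-shaped rail, so that its long side is flush against the long wall and its end flush against the short wall. Leave the mate cup, the spoon and the tins where they stand, and take the hand away at the end.

Things in the scene. Friction and masses are not known exactly. Their poses are not given: they have to be found in the camera images.
- yerbera: Yerbera: loose white plastic box with shut lid, 90 mm along x, 120 mm along y, 70 mm high. Origin: centre of its underside, z up. Mass 0.3 to 0.65 kg; slides under a few newtons. Starts on the robot's side of the rail's long wall, clear of both walls, yaw within 0.4 rad of the rail's. A latch slides along y on its flat lid; a fixed grey keeper (34 x 10 mm, 7 high) stands on the lid at y = +50 mm.
- latch (a joint): Sliding latch on the yerbera's lid, metres: 0 = fully open, 0.030 = fully shut (hard stop); grows as the tab moves along the yerbera's +y towards the grey keeper. Starts between 0 and 0.008; resists with about 0.7 N and stays where it is left.
- latch_tab (a point): Centre of the latch's raised white thumb tab: 24 mm along the yerbera's x, 10 mm along its y (the travel), top 18 mm above the lid (88 mm above the shelf). This point is 10 mm above the lid, at yerbera x = 0, y = -26 mm plus the latch value. The lid on its -y side is flat and free.
- rail: Fixed L-shaped aluminium rail, walls 30 mm high, 6 mm thick. Origin: inner corner at shelf height, z up. Long wall: 420 mm from the corner along -y, inner face at x = 0 facing -x (the robot). Short wall: 126 mm from the corner along -x, inner face at y = 0 facing -y. Yerbera pushed home, axes parallel: its origin at rail x = -45, y = -60 mm. Yaw within 0.1 rad.
- mate: Red enamel mate cup, 80 mm across, 85 mm high, with a steel bombilla standing in it to 147 mm high and leaning 65 mm from the axis; loose, to be left alone. Origin: centre of its underside. Stands outside the short wall.
- spoon: White ceramic spoon lying flat, 139 mm long, 12 mm thick, along its x, round 40 mm bowl to +x; loose, to be left alone. Origin at shelf height, about mid-length. Lies on the robot's side of the short wall.
- tins: Pair of round aluminium tins clipped in a stack, 119 mm over the wire handle along its y, 108 mm over the rims, 128 mm high; loose, to be left alone. Origin: centre of its underside. Stands beyond the open end of the long wall.
There are look-alikes about, which are no part of the job. What is shaped like the yerbera but orange or purple is not meant.

How it is judged:
By the outcome, as a careful person would: the job done as asked, in the order asked, and still so for the second after the job is handed in, with the robot touching nothing.
It also fails if it takes over 72 s, if anything falls off the work surface, if the arm or the gripper's body presses on something with over 40 N, if the wrist force passes 120 N, or if a joint passes its speed limit or range.

## Working session

There is one attempt and no reset: what is moved stays moved. The work goes in short steps, Python scripts to look and compute and a tool call to move; the robot and the scene stay as the last step left them, time stands still between calls to the robot, and variables do not carry over. Pictures are saved under pics/ and viewed, at most 12 in all, crops included, and the job is handed in when it is done.

Besides the shell and the picture viewer there is one more tool, called after "Emit:" by a JSON object that holds its "name" and its "arguments", one argument or row to a line. play_rows: Moves the arm, as the interface text tells. Its arguments: {"type":"object","properties":{"claw":{"type":"array","items":{"type":"number"}},"offset":{"type":"array","items":{"type":"array","items":{"type":"number"}}},"angular":{"type":"array","items":{"type":"array","items":{"type":"number"}}},"grip_force":{"type":"number"}},"required":["claw","offset","angular"]}

```bash
mkdir -p pics; ls; python3 - <<'E'
from station import r
import cv2
for n in("top","side"):
    cv2.imwrite(f"pics/{n}0.png",r.read_camera(n)); print(n,r.camera_model(n))
    for l in("yerbera","rail","mate","spoon","tins","latch_tab"):
        print(l,[(round(d["score"],2),d["bbox"]) for d in r.regions_of(n,l)])
s=r.state();print(s["clock"],s["eef_pos"],s["ee_rot"],s["grip_width"],r.tip_extent)
E
```

```text
pics
top {'vfov': 45.81462309564509, 'cx': 310.05542225550926, 'cy': 241.9040605474499, 'xyz': array([ 347.14692575,  -10.44142982, 1423.61857313]), 'orientation': array([-2.15380494,  2.16185867, -0.12779175])}
yerbera [(0.98, [346.6, 297.9, 45.9, 57.3]), (0.88, [248.7, 274.7, 53.1, 63.0]), (0.57, [300.1, 215.4, 55.4, 48.3])]
rail [(0.91, [218.3, 176.0, 173.5, 55.0])]
mate [(0.67, [159.6, 176.9, 40.9, 49.4])]
spoon [(0.73, [193.0, 255.4, 21.5, 57.9])]
tins [(0.97, [411.7, 221.3, 53.6, 47.9])]
latch_tab [(0.68, [263.1, 292.2, 15.5, 21.4]), (0.45, [363.3, 312.1, 11.0, 19.1]), (0.43, [317.2, 225.7, 23.2, 15.1])]
side {'vfov': 43.33277838112531, 'cx': 319.1422619123864, 'cy': 236.78421909198676, 'xyz': array([-75.0191494 , 856.48112955, 709.9894022 ]), 'orientation': array([-0.76285735,  2.39644055, -1.35683068])}
yerbera [(0.84, [298.7, 213.2, 61.1, 59.8]), (0.67, [327.7, 269.7, 72.7, 65.7]), (0.55, [407.2, 229.2, 69.2, 60.5])]
rail [(0.68, [133.9, 260.0, 66.1, 87.6]), (0.6, [182.7, 201.0, 138.9, 115.9])]
mate [(0.72, [135.5, 260.9, 62.9, 86.5])]
spoon [(0.56, [249.0, 337.1, 62.3, 42.6])]
tins [(0.94, [371.4, 166.9, 50.8, 57.6])]
latch_tab [(0.74, [320.5, 216.6, 19.9, 23.0]), (0.55, [345.1, 273.3, 28.8, 19.9]), (0.45, [425.0, 225.7, 23.0, 17.4])]
0.7 [ 308.67243112 -656.00845016  245.28754574] [ 3.06590752e+00  6.85289394e-01 -6.16018852e-05] 85.63170357108253 14.0
```

```bash
python3 - <<'E'
import cv2
a=cv2.imread("pics/top0.png")[160:380,140:480]
b=cv2.imread("pics/side0.png")[150:390,120:490]
a=cv2.resize(a,(800,518),interpolation=cv2.INTER_CUBIC)
b=cv2.resize(b,(800,519),interpolation=cv2.INTER_CUBIC)
cv2.imwrite("pics/a.png",a);cv2.imwrite("pics/b.png",b)
E
```

```text
(no output)
```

View pics/a.png

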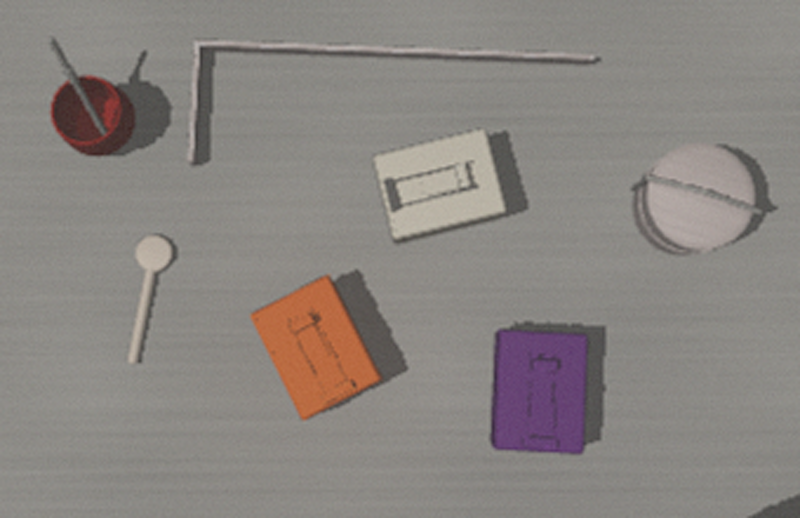

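View pics/b.png

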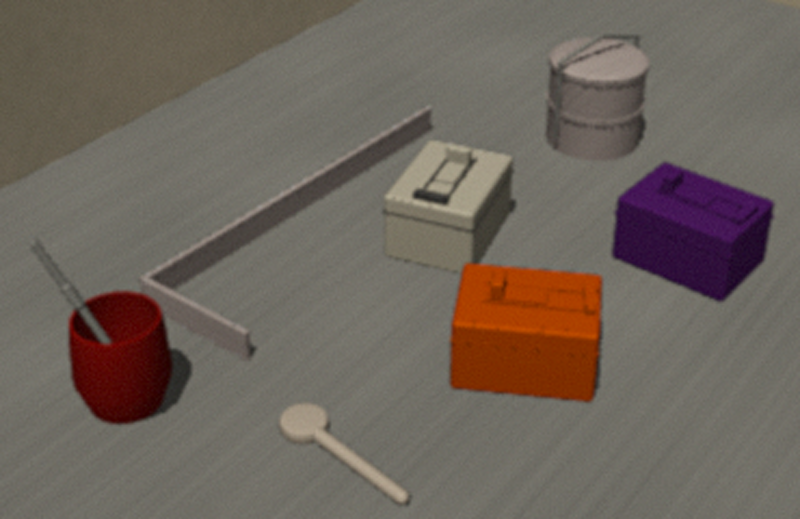

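White box at top-view (327,239) is the yerbera: the orange one (275,307) and the purple one (370,327) are look-alikes. In the enlarged crop its dark keeper is at the left (+y) end and its tab is at the right. Next I fit the box and rail poses to both silhouettes.

```bash
cat >fit.py <<'E'
from station import r
import numpy as np, cv2
from scipy.optimize import minimize
from scipy.spatial.transform import Rotation as R
S=8
def proj(n,P):
    c=r.camera_model(n); f=240/np.tan(np.radians(c["vfov"])/2)
    q=(np.asarray(P,float)-c["xyz"])@R.from_rotvec(c["orientation"]).as_matrix()
    return q[:,:2]/q[:,2:]*f+[c["cx"],c["cy"]]
def box(x0,x1,y0,y1,z0,z1):
    return np.array([[x,y,z] for x in(x0,x1) for y in(y0,y1) for z in(z0,z1)],float)
YER=[box(-45,45,-60,60,0,70),box(-12,12,-31,-21,70,88)]
RAIL=[box(0,6,-420,6,0,30),box(-126,6,0,6,0,30)]
def place(P,p):
    c,s=np.cos(p[2]),np.sin(p[2]); return P@np.array([[c,s,0],[-s,c,0],[0,0,1]])+[p[0],p[1],0]
def render(n,parts,p,o,w,h):
    m=np.zeros((h,w),np.uint8)
    for b in parts:
        u=(proj(n,place(b,p))+.5-o)*4
        cv2.fillConvexPoly(m,cv2.convexHull(np.round(u*16).astype(np.int32)),255,shift=4)
    return cv2.resize(m,None,fx=.25,fy=.25,interpolation=cv2.INTER_AREA)/255.
def fit(label,parts,p0,cams=("top","side"),fresh=True):
    M={}
    for n in cams:
        if fresh: r.read_camera(n)
        c=proj(n,place(np.mean(np.vstack(parts),0)[None],p0))[0]
        D=[d for d in r.regions_of(n,label) if d["score"]>.2]
        D=sorted(D,key=lambda d:np.hypot(d["bbox"][0]+d["bbox"][2]/2-c[0],d["bbox"][1]+d["bbox"][3]/2-c[1]))
        if not D: print("none",n); continue
        b=np.array(D[0]["bbox"]); o=np.floor(b[:2])-30; w,h=(np.ceil(b[2:])+60).astype(int)
        o=np.maximum(o,0); 
        m=D[0]["region"][int(o[1]):int(o[1])+h,int(o[0]):int(o[0])+w].astype(float); M[n]=(m,o,w,h); 
    def cost(v):
        p=[v[0]*10,v[1]*10,v[2]/10]; t=0
        for n,(m,o,w,h) in M.items():
            q=render(n,parts,p,o,w*4,h*4)[:m.shape[0],:m.shape[1]]; t+=np.abs(q-m).sum()/m.sum()
        return t
    v=np.array([p0[0]/10,p0[1]/10,p0[2]*10])
    for sc in(2,.7,.2):
        sx=np.vstack([v]+[v+sc*e for e in np.eye(3)]); a=minimize(cost,v,method="Nelder-Mead",options=dict(initial_simplex=sx,maxiter=150)); v=a.x
    p=np.array([v[0]*10,v[1]*10,v[2]/10]); print(label,list(M),p.round(3),"cost",round(a.fun,3)); return p
def inrail(y,k):
    c,s=np.cos(k[2]),np.sin(k[2]); d=y[:2]-k[:2]
    return np.array([c*d[0]+s*d[1],-s*d[0]+c*d[1],y[2]-k[2]])
E
python3 - <<'E'
from fit import *
def ray(n,u,v,z):
    c=r.camera_model(n); f=240/np.tan(np.radians(c["vfov"])/2)
    d=R.from_rotvec(c["orientation"]).apply([(u-c["cx"])/f,(v-c["cy"])/f,1]); return c["xyz"]+d*(z-c["xyz"][2])/d[2]
g=ray("top",327,239,70);k=ray("top",225,179,15);print(g,k)
k0=[k[0],k[1],0.05]
for cams in(("top","side"),("top",),("side",)):
    y=fit("yerbera",YER,[g[0],g[1],.2],cams); k=fit("rail",RAIL,k0,cams); print("inrail",inrail(y,k).round(3))
T=(r.read_camera("top"))
for l,uv in(("mate",0),("spoon",0),("tins",0)):
    for d in r.regions_of("top",l)[:1]: 
        b=d["bbox"]; print(l,ray("top",b[0]+b[2]/2,b[1]+b[3]/2,40).round())
for u,v in((303,237),(340,234)): print(ray("top",u,v,75 if u<320 else 88).round(1))
E
```

```text
[518.45268164 -47.9631019   70.        ] [679.6475159  207.81400814  15.        ]
yerbera ['top', 'side'] [ 5.20189e+02 -4.52360e+01  2.39000e-01] cost 12.324
rail ['top', 'side'] [ 6.77789e+02  2.05575e+02 -4.10000e-02] cost 0.269
inrail [-147.301 -256.995    0.28 ]
yerbera ['top'] [ 5.23202e+02 -4.75460e+01  2.53000e-01] cost 0.064
rail ['top'] [ 6.77725e+02  2.05859e+02 -3.90000e-02] cost 0.273
inrail [-144.538 -259.23     0.292]
yerbera ['side'] [ 5.23417e+02 -4.96860e+01  2.64000e-01] cost 0.061
rail ['side'] [ 6.79113e+02  2.03823e+02 -4.90000e-02] cost 0.071
inrail [-143.178 -260.784    0.312]
mate [603. 315.  40.]
spoon [412. 249.  40.]
tins [ 506. -315.   40.]
[522.9   9.6  75. ]
[528.  -78.4  88. ]
```

Emit:
{"name": "play_rows", "arguments": {
  "claw": [0,0,0,0],
  "offset": [
    [0.13,0.3,0],
    [0.25,0.6,0],
    [0.38,0.92,0],
    [0.38,0.92,0]
  ],
  "angular": [
    [0,0,-0.03],
    [0,0,-0.0585],
    [0,0,-0.0585],
    [0,0,-0.0585]
  ],
  "grip_force": 30
}}

```text
clock: 2.03
eef_pos: [350.9, -557.5, 245.3]
ee_rot: [-3.111, -0.411, -0.003]
force: [0.2, 0.8, -0.2]
grip_width: 38.6
finger_force: 0.0
```

Emit:
{"name": "play_rows", "arguments": {
  "claw": [0,0,0,0],
  "offset": [
    [0.13,0.3,0],
    [0.25,0.6,0],
    [0.38,0.92,0],
    [0.38,0.92,0]
  ],
  "angular": [
    [0,0,0],
    [0,0,0],
    [0,0,0],
    [0,0,0]
  ]
}}

```text
clock: 2.37
eef_pos: [388.3, -465.6, 245.3]
ee_rot: [-3.111, -0.412, -0.003]
force: [0.1, 0.0, -1.0]
grip_width: -0.0
finger_force: 0.0
```

Emit:
{"name": "play_rows", "arguments": {
  "claw": [0,0,0,0],
  "offset": [
    [0.13,0.3,0],
    [0.25,0.6,0],
    [0.38,0.92,0],
    [0.38,0.92,0]
  ],
  "angular": [
    [0,0,0],
    [0,0,0],
    [0,0,0],
    [0,0,0]
  ]
}}

```text
clock: 2.7
eef_pos: [425.9, -373.8, 245.4]
ee_rot: [-3.111, -0.413, -0.003]
force: [0.0, 0.6, 1.1]
grip_width: -0.3
finger_force: 0.0
```

Emit:
{"name": "play_rows", "arguments": {
  "claw": [0,0,0,0],
  "offset": [
    [0.13,0.3,0],
    [0.25,0.6,0],
    [0.38,0.92,0],
    [0.38,0.92,0]
  ],
  "angular": [
    [0,0,0],
    [0,0,0],
    [0,0,0],
    [0,0,0]
  ]
}}

```text
clock: 3.03
eef_pos: [463.7, -281.8, 245.4]
ee_rot: [-3.112, -0.414, -0.003]
force: [0.3, 0.3, -0.1]
grip_width: 0.1
finger_force: 0.0
```

Emit:
{"name": "play_rows", "arguments": {
  "claw": [0,0,0,0],
  "offset": [
    [0.13,0.3,0],
    [0.25,0.6,0],
    [0.38,0.92,0],
    [0.38,0.92,0]
  ],
  "angular": [
    [0,0,0],
    [0,0,0],
    [0,0,0],
    [0,0,0]
  ]
}}

```text
clock: 3.37
eef_pos: [501.7, -189.8, 245.5]
ee_rot: [-3.112, -0.414, -0.003]
force: [0.6, 0.1, -0.7]
grip_width: -0.2
finger_force: 0.0
```

Emit:
{"name": "play_rows", "arguments": {
  "claw": [0,0,0,0],
  "offset": [
    [0.13,0.3,0],
    [0.25,0.6,-0.2],
    [0.38,0.92,-0.6],
    [0.38,0.92,-0.6]
  ],
  "angular": [
    [0,0,0],
    [0,0,0],
    [0,0,0],
    [0,0,0]
  ]
}}

```text
clock: 3.7
eef_pos: [537.4, -99.6, 182.5]
ee_rot: [-3.112, -0.41, 0.002]
force: [-0.3, 0.6, -1.0]
grip_width: -0.1
finger_force: 0.0
```

```bash
python3 - <<'E'
from fit import *
s=r.state();print(s["clock"],s["eef_pos"],R.from_rotvec(s["ee_rot"]).as_matrix().round(3).tolist(),s["grip_width"],r.tip_extent,s["force"])
a=r.read_camera("side"); cv2.imwrite("pics/c.png",cv2.resize(a[110:350,240:500],(650,600),interpolation=cv2.INTER_CUBIC))
E
```

```text
3.7 [537.38419753 -99.58065013 182.47214159] [[0.966, 0.259, -0.002], [0.259, -0.966, 0.002], [-0.001, -0.003, -1.0]] -0.10877423934979429 14.0 [-0.31572282  0.60908459 -0.97625231]
```

View pics/c.png

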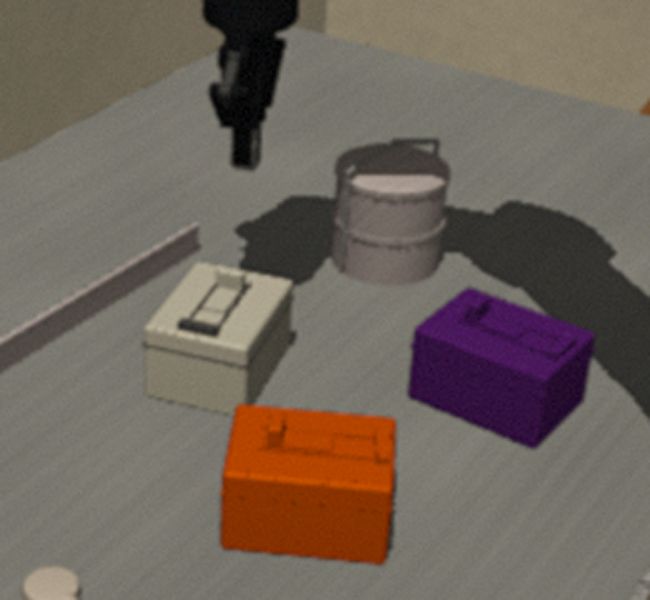

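Emit:
{"name": "play_rows", "arguments": {
  "claw": [0,0,0,0,0],
  "offset": [
    [0,0,-0.3],
    [0,0,-0.6],
    [0,0,-0.8],
    [0,0,-0.92],
    [0,0,-0.92]
  ],
  "angular": [
    [0,0,0],
    [0,0,0],
    [0,0,0],
    [0,0,0],
    [0,0,0]
  ]
}}

```text
clock: 4.17
eef_pos: [535.6, -105.5, 91.5]
ee_rot: [-3.116, -0.4, 0.006]
force: [0.1, 0.3, 0.5]
grip_width: 0.1
finger_force: 0.0
```

Emit:
{"name": "play_rows", "arguments": {
  "claw": [0,0,0,0,0],
  "offset": [
    [-0.01,0.04,0],
    [-0.02,0.08,0],
    [-0.03,0.12,0],
    [-0.04,0.16,0],
    [-0.05,0.2,0]
  ],
  "angular": [
    [0,0,0],
    [0,0,0],
    [0,0,0],
    [0,0,0],
    [0,0,0]
  ]
}}

```text
clock: 4.58
eef_pos: [531.9, -83.5, 94.2]
ee_rot: [3.116, 0.402, 0.002]
force: [-0.3, -1.3, 0.0]
grip_width: 0.2
finger_force: 0.4
```

Emit:
{"name": "play_rows", "arguments": {
  "claw": [0,0,0,0,0],
  "offset": [
    [-0.01,0.03,0],
    [-0.015,0.06,0],
    [-0.025,0.09,0],
    [-0.03,0.12,0],
    [-0.03,0.12,0]
  ],
  "angular": [
    [0,0,0],
    [0,0,0],
    [0,0,0],
    [0,0,0],
    [0,0,0]
  ]
}}

```text
clock: 5.0
eef_pos: [528.5, -71.3, 93.3]
ee_rot: [-3.115, -0.402, 0.0]
force: [-0.4, 0.9, 1.2]
grip_width: -0.0
finger_force: 0.1
```

```bash
python3 - <<'E'
from fit import *
s=r.state();print(s["clock"],s["eef_pos"],s["force"])
a=r.read_camera("side"); cv2.imwrite("pics/d.png",cv2.resize(a[180:290,280:400],(655,600),interpolation=cv2.INTER_CUBIC))
E
```

```text
5.0 [528.50725884 -71.25442579  93.27170884] [-0.36566524  0.91552768  1.15315246]
```

View pics/d.png

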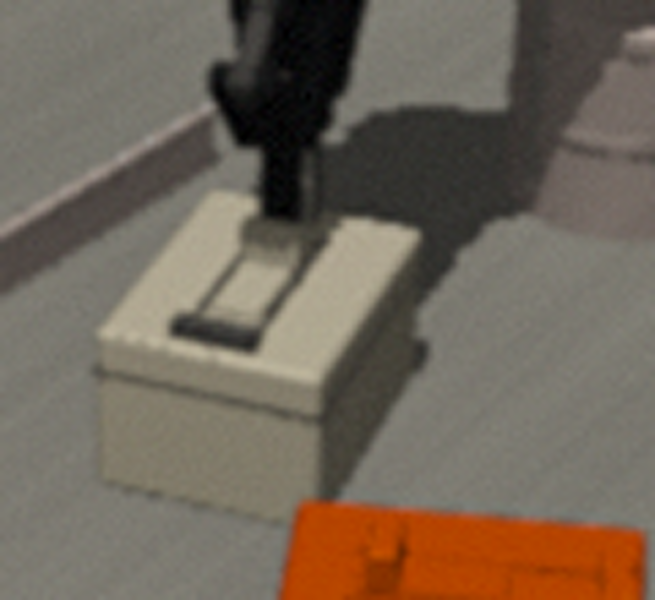

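The finger is at the tab's -y side, centred. The tab, at crop (280,235), is still some way from the keeper at (215,330), so I keep pushing in small steps and watch the force.

Emit:
{"name": "play_rows", "arguments": {
  "claw": [0,0,0],
  "offset": [
    [-0.01,0.02,0],
    [-0.01,0.04,0],
    [-0.015,0.06,0]
  ],
  "angular": [
    [0,0,0],
    [0,0,0],
    [0,0,0]
  ]
}}

```text
clock: 5.3
eef_pos: [526.9, -66.1, 93.2]
ee_rot: [3.116, 0.4, -0.001]
force: [-0.5, -0.4, 0.1]
grip_width: 0.4
finger_force: 0.4
```

Emit:
{"name": "play_rows", "arguments": {
  "claw": [0,0,0],
  "offset": [
    [-0.003,0.01,0],
    [-0.006,0.02,0],
    [-0.01,0.03,0]
  ],
  "angular": [
    [0,0,0],
    [0,0,0],
    [0,0,0]
  ]
}}

```text
clock: 5.55
eef_pos: [526.1, -63.0, 93.2]
ee_rot: [3.116, 0.401, -0.0]
force: [0.8, -1.2, 0.1]
grip_width: -0.1
finger_force: 0.3
```

Emit:
{"name": "play_rows", "arguments": {
  "claw": [0,0,0],
  "offset": [
    [-0.003,0.01,0],
    [-0.006,0.02,0],
    [-0.01,0.03,0]
  ],
  "angular": [
    [0,0,0],
    [0,0,0],
    [0,0,0]
  ]
}}

```text
clock: 5.8
eef_pos: [525.3, -59.9, 93.3]
ee_rot: [3.116, 0.401, 0.0]
force: [0.9, -1.0, 0.1]
grip_width: -0.2
finger_force: 0.3
```

```bash
python3 - <<'E'
from fit import *
s=r.state();print(s["clock"],s["eef_pos"],s["force"])
F=[]
for n in("side","top","side"):
    a=r.read_camera(n); F.append(r.state()["force"]); print([ (d["score"],d["bbox"]) for d in r.regions_of(n,"latch_tab")])
    if n=="side": cv2.imwrite("pics/e.png",cv2.resize(a[180:290,280:400],(655,600),interpolation=cv2.INTER_CUBIC))
print(np.mean(F,0))
fit("yerbera",YER[:1],[523,-48,.25],("side",))
E
```

```text
5.8 [525.2529373  -59.92309307  93.29059077] [ 0.87292189 -1.0215975   0.12000819]
[(0.76, [317.6, 220.1, 16.3, 21.2]), (0.64, [346.6, 272.6, 26.0, 19.2]), (0.63, [424.0, 226.3, 24.2, 17.5])]
[(0.52, [264.1, 295.9, 8.5, 9.3])]
[(0.74, [347.0, 273.1, 27.0, 18.4]), (0.64, [314.0, 222.0, 18.3, 18.9]), (0.62, [427.2, 226.7, 24.2, 16.6])]
[ 0.27318317 -0.19228542 -0.08386112]
yerbera ['side'] [ 5.23568e+02 -4.98440e+01  2.65000e-01] cost 0.106
```

View pics/e.png

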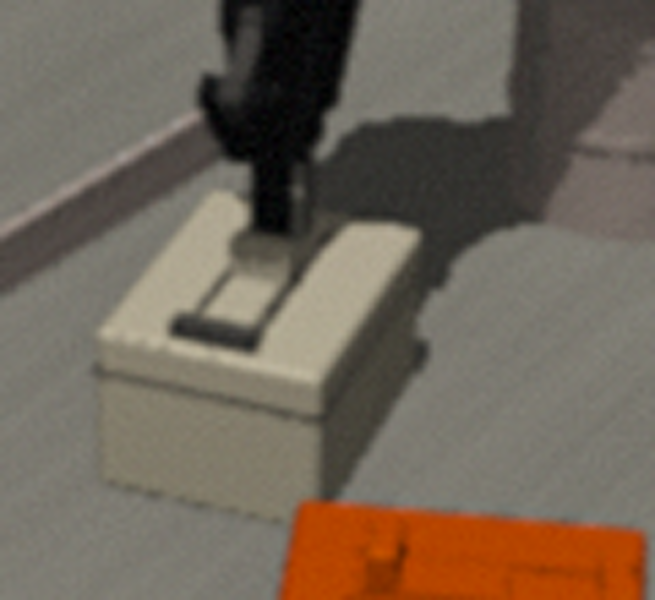

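Emit:
{"name": "play_rows", "arguments": {
  "claw": [0,0,0],
  "offset": [
    [-0.003,0.01,0],
    [-0.006,0.02,0],
    [-0.01,0.03,0]
  ],
  "angular": [
    [0,0,0],
    [0,0,0],
    [0,0,0]
  ]
}}

```text
clock: 6.45
eef_pos: [524.4, -57.3, 93.3]
ee_rot: [3.116, 0.4, 0.001]
force: [0.9, -2.8, -0.5]
grip_width: -0.1
finger_force: 1.2
```

Emit:
{"name": "play_rows", "arguments": {
  "claw": [0,0,0],
  "offset": [
    [-0.003,0.01,0],
    [-0.006,0.02,0],
    [-0.01,0.03,0]
  ],
  "angular": [
    [0,0,0],
    [0,0,0],
    [0,0,0]
  ]
}}

```text
clock: 6.7
eef_pos: [523.3, -54.2, 93.3]
ee_rot: [3.116, 0.4, 0.0]
force: [0.6, -2.3, -1.2]
grip_width: 0.2
finger_force: 1.2
```

```bash
python3 - <<'E'
from fit import *
s=r.state();print(s["clock"],s["eef_pos"],s["force"])
y=fit("yerbera",YER[:1],[523.5,-49.8,.25],("side",))
for q in(0,.01,.02,.03): print(q,proj("side",place(np.array([[0,-26+q*1000,88.],[0,-26+q*1000,70]]),y)).round(1).tolist())
a=r.read_camera("side");print([ (d["score"],d["bbox"]) for d in r.regions_of("side","latch_tab")])
m=a.copy()
for q,c in((0,(255,0,0)),(.03,(0,0,255))):
    P=place(box(-12,12,-31+q*1000,-21+q*1000,70,88),y)
    cv2.polylines(m,[cv2.convexHull(np.round(proj("side",P)+0).astype(int).astype(np.int32))],True,c)
big=lambda a:cv2.resize(a[200:270,290:370],(400,350),interpolation=cv2.INTER_CUBIC)
cv2.imwrite("pics/f.png",np.hstack([big(a),big(m)]))
E
```

```text
6.7 [523.25900467 -54.17373103  93.31028767] [ 0.62269255 -2.25486472 -1.21059218]
yerbera ['side'] [ 5.22312e+02 -4.67640e+01  2.78000e-01] cost 0.098
0 [[331.8, 217.1], [331.6, 224.5]]
0.01 [[330.3, 219.3], [330.1, 226.8]]
0.02 [[328.8, 221.6], [328.6, 229.0]]
0.03 [[327.3, 223.8], [327.1, 231.3]]
[(0.66, [315.5, 221.1, 17.7, 21.5]), (0.66, [346.4, 273.1, 27.4, 17.1]), (0.51, [423.7, 224.4, 27.9, 17.8])]
```

View pics/f.png

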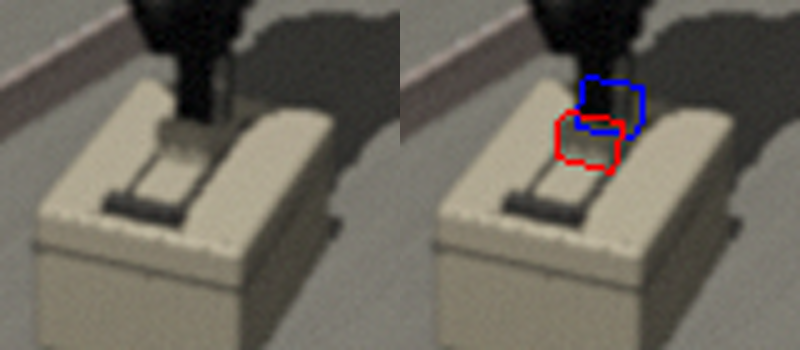

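The latch is shut: the tab matches the red q = 30 mm outline, the force has stepped up to about 2.5 N, and the box has begun to slip by about 3 mm. I back off and go round to the box's -x side with the fingers half open.

Emit:
{"name": "play_rows", "arguments": {
  "claw": [0,0,0,0,0],
  "offset": [
    [0.02,-0.08,0],
    [0.04,-0.15,0],
    [0.04,-0.15,0.3],
    [0.04,-0.15,0.6],
    [0.04,-0.15,0.6]
  ],
  "angular": [
    [0,0,0],
    [0,0,0],
    [0,0,0],
    [0,0,0],
    [0,0,0]
  ]
}}

```text
clock: 7.32
eef_pos: [529.2, -70.1, 157.3]
ee_rot: [3.115, 0.399, 0.009]
force: [0.0, -0.2, -0.0]
grip_width: -0.4
finger_force: 0.0
```

Emit:
{"name": "play_rows", "arguments": {
  "claw": [60,60,60,60,60],
  "offset": [
    [-0.3,0.1,0],
    [-0.6,0.2,0],
    [-0.92,0.27,0],
    [-0.92,0.27,0],
    [-0.92,0.27,0]
  ],
  "angular": [
    [0,0,-0.03],
    [0,0,-0.06],
    [0,0,-0.0955],
    [0,0,-0.0955],
    [0,0,-0.0955]
  ]
}}

```text
clock: 7.73
eef_pos: [433.7, -42.0, 153.4]
ee_rot: [3.141, -0.068, -0.002]
force: [0.7, 0.4, 0.6]
grip_width: 59.4
finger_force: 0.0
```

Emit:
{"name": "play_rows", "arguments": {
  "claw": [60,60,60,60,60],
  "offset": [
    [0,0,-0.3],
    [0,0,-0.6],
    [0,0,-0.8],
    [0,0,-0.9],
    [0,0,-0.9]
  ],
  "angular": [
    [0,0,0],
    [0,0,0],
    [0,0,0],
    [0,0,0],
    [0,0,0]
  ]
}}

```text
clock: 8.15
eef_pos: [435.6, -42.4, 61.0]
ee_rot: [-3.141, 0.068, 0.004]
force: [-0.2, 0.5, 0.2]
grip_width: 59.9
finger_force: 0.0
```

```bash
python3 - <<'E'
from fit import *
s=r.state();print(s["clock"],s["eef_pos"],R.from_rotvec(s["ee_rot"]).as_matrix().round(3).tolist(),s["grip_width"],r.tip_extent,s["force"])
y=fit("yerbera",YER[:1],[523.5,-49.8,.25],("side",))
a=r.read_camera("side"); cv2.imwrite("pics/g.png",cv2.resize(a[140:350,230:470],(686,600),interpolation=cv2.INTER_CUBIC))
E
```

```text
8.15 [435.61378269 -42.41541722  61.03450576] [[0.999, -0.043, -0.002], [-0.043, -0.999, 0.0], [-0.002, -0.0, -1.0]] 59.869815428193135 14.0 [-0.18416733  0.54990503  0.15419878]
yerbera ['side'] [ 5.28099e+02 -4.12290e+01  4.53000e-01] cost 0.215
```

View pics/g.png

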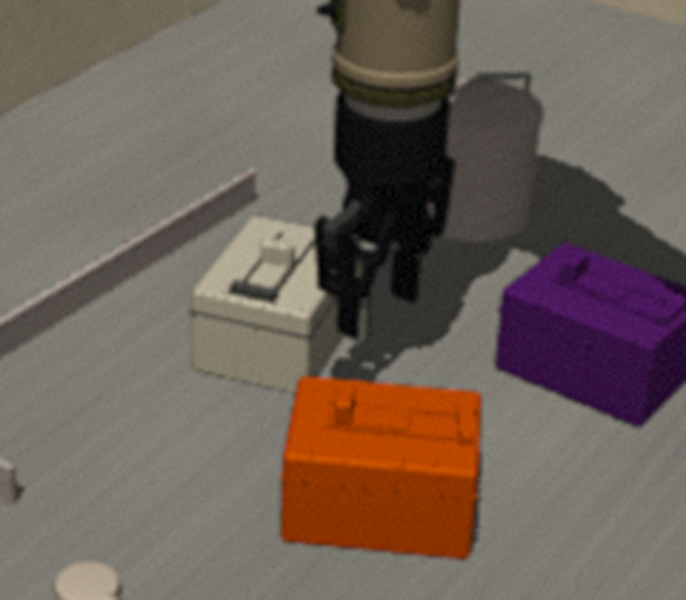

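Fingers clear of all boxes, beside the yerbera's -x face. Descending and pushing towards the long wall.

Emit:
{"name": "play_rows", "arguments": {
  "claw": [60,60],
  "offset": [
    [0,0,-0.22],
    [0,0,-0.22]
  ],
  "angular": [
    [0,0,0],
    [0,0,0]
  ]
}}

```text
clock: 8.47
eef_pos: [438.4, -42.3, 44.1]
ee_rot: [-3.14, 0.069, 0.009]
force: [-0.7, -0.6, -0.8]
grip_width: 59.9
finger_force: 0.0
```

Emit:
{"name": "play_rows", "arguments": {
  "claw": [60,60,60,60,60],
  "offset": [
    [0.08,-0.004,0],
    [0.15,-0.007,0],
    [0.22,-0.01,0],
    [0.29,-0.013,0],
    [0.36,-0.016,0]
  ],
  "angular": [
    [0,0,0],
    [0,0,0],
    [0,0,0],
    [0,0,0],
    [0,0,0]
  ]
}}

```text
clock: 8.88
eef_pos: [474.1, -43.7, 45.0]
ee_rot: [-3.14, 0.068, 0.009]
force: [-3.3, 0.8, 1.6]
grip_width: 60.3
finger_force: 1.4
```

Emit:
{"name": "play_rows", "arguments": {
  "claw": [60,60,60,60,60],
  "offset": [
    [0.07,-0.003,0],
    [0.14,-0.006,0],
    [0.21,-0.009,0],
    [0.28,-0.012,0],
    [0.35,-0.016,0]
  ],
  "angular": [
    [0,0,0],
    [0,0,0],
    [0,0,0],
    [0,0,0],
    [0,0,0]
  ]
}}

```text
clock: 9.3
eef_pos: [508.9, -45.6, 44.5]
ee_rot: [-3.14, 0.07, 0.01]
force: [-4.9, 0.3, 4.4]
grip_width: 60.1
finger_force: 2.5
```

Emit:
{"name": "play_rows", "arguments": {
  "claw": [60,60,60,60,60],
  "offset": [
    [0.07,-0.003,0],
    [0.14,-0.006,0],
    [0.21,-0.009,0],
    [0.28,-0.012,0],
    [0.35,-0.016,0]
  ],
  "angular": [
    [0,0,0],
    [0,0,0],
    [0,0,0],
    [0,0,0],
    [0,0,0]
  ]
}}

```text
clock: 9.72
eef_pos: [544.2, -47.2, 44.5]
ee_rot: [-3.14, 0.07, 0.009]
force: [-5.5, -0.6, 3.6]
grip_width: 59.8
finger_force: 2.3
```

```bash
python3 - <<'E'
from fit import *
s=r.state();print(s["clock"],s["eef_pos"],s["grip_width"],s["force"],inrail(np.array([s["eef_pos"][0],s["eef_pos"][1],0]),np.array([678.3,205,-.045])))
y=fit("yerbera",YER[1:]+YER[:1],[590,-49.8,-.03],("side",))
print(inrail(y,np.array([679,204,-.045])))
a=r.read_camera("side"); cv2.imwrite("pics/h.png",cv2.resize(a[140:350,180:470],(800,580),interpolation=cv2.INTER_CUBIC))
E
```

```text
9.7167 [544.24772707 -47.18894436  44.5030346 ] 59.83253053360492 [-5.46420212 -0.61205339  3.56172054] [-1.22571895e+02 -2.57963963e+02  4.50000000e-02]
yerbera ['side'] [ 6.0137e+02 -6.0709e+01  7.0000e-03] cost 0.646
[-6.56433041e+01 -2.67933452e+02  5.21478028e-02]
```

View pics/h.png

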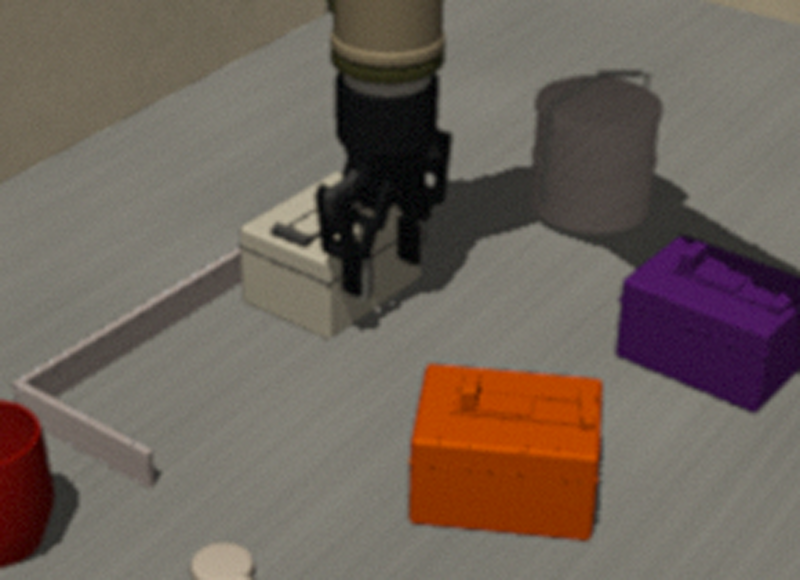

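Box aligned to the fingers and about 20 mm from the long wall. Closing in slowly.

Emit:
{"name": "play_rows", "arguments": {
  "claw": [60,60,60,60,60],
  "offset": [
    [0.04,-0.002,0],
    [0.08,-0.004,0],
    [0.11,-0.005,0],
    [0.14,-0.006,0],
    [0.16,-0.007,0]
  ],
  "angular": [
    [0,0,0],
    [0,0,0],
    [0,0,0],
    [0,0,0],
    [0,0,0]
  ]
}}

```text
clock: 10.28
eef_pos: [559.7, -47.8, 44.5]
ee_rot: [-3.14, 0.069, 0.009]
force: [-4.1, -0.4, 2.0]
grip_width: 59.8
finger_force: 2.0
```

Emit:
{"name": "play_rows", "arguments": {
  "claw": [60,60,60],
  "offset": [
    [0.01,0,0],
    [0.02,-0.001,0],
    [0.02,-0.001,0]
  ],
  "angular": [
    [0,0,0],
    [0,0,0],
    [0,0,0]
  ]
}}

```text
clock: 10.53
eef_pos: [561.7, -47.8, 44.5]
ee_rot: [-3.14, 0.069, 0.009]
force: [-3.8, 1.1, 1.1]
grip_width: 60.0
finger_force: 1.7
```

Emit:
{"name": "play_rows", "arguments": {
  "claw": [60,60,60],
  "offset": [
    [0.01,0,0],
    [0.02,-0.001,0],
    [0.02,-0.001,0]
  ],
  "angular": [
    [0,0,0],
    [0,0,0],
    [0,0,0]
  ]
}}

```text
clock: 10.78
eef_pos: [564.0, -48.0, 44.5]
ee_rot: [-3.14, 0.069, 0.008]
force: [-3.0, 0.8, 1.0]
grip_width: 59.8
finger_force: 1.6
```

Emit:
{"name": "play_rows", "arguments": {
  "claw": [60,60,60],
  "offset": [
    [0.01,0,0],
    [0.02,-0.001,0],
    [0.02,-0.001,0]
  ],
  "angular": [
    [0,0,0],
    [0,0,0],
    [0,0,0]
  ]
}}

```text
clock: 11.03
eef_pos: [565.2, -48.1, 44.5]
ee_rot: [-3.14, 0.069, 0.01]
force: [-4.8, 0.4, 2.4]
grip_width: 60.0
finger_force: 2.6
```

Emit:
{"name": "play_rows", "arguments": {
  "claw": [60,60,60],
  "offset": [
    [0.01,0,0],
    [0.02,-0.001,0],
    [0.02,-0.001,0]
  ],
  "angular": [
    [0,0,0],
    [0,0,0],
    [0,0,0]
  ]
}}

```text
clock: 11.28
eef_pos: [565.2, -48.1, 44.4]
ee_rot: [-3.14, 0.069, 0.016]
force: [-11.4, -1.0, 7.5]
grip_width: 60.0
finger_force: 5.4
```

```bash
python3 - <<'E'
from fit import *
s=r.state();print(s["eef_pos"],s["force"],inrail(np.array([s["eef_pos"][0],s["eef_pos"][1],0]),np.array([678.3,205,-.045])))
a=r.read_camera("side"); cv2.imwrite("pics/i.png",cv2.resize(a[160:300,230:380],(640,597),interpolation=cv2.INTER_CUBIC))
E
```

```text
[565.16529379 -48.05741276  44.40896084] [-11.41540252  -0.98620006   7.46715602] [-1.01636436e+02 -2.57890579e+02  4.50000000e-02]
```

View pics/i.png

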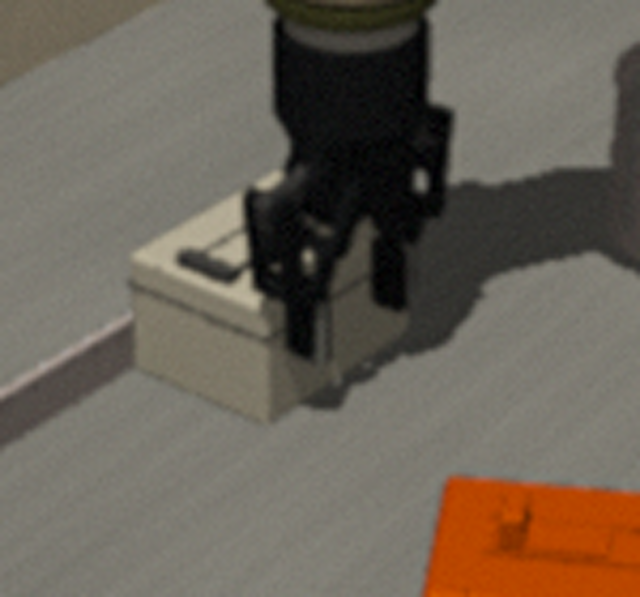

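Pressed against the long wall: motion stopped at 11 N and the tool is at rail x -101.6, as predicted for a flush box. Retreating and measuring.

Emit:
{"name": "play_rows", "arguments": {
  "claw": [60,60,60,60,60],
  "offset": [
    [-0.15,0,0],
    [-0.35,0,0.1],
    [-0.5,0,0.45],
    [-0.7,0,0.8],
    [-0.9,0,1]
  ],
  "angular": [
    [0,0,0],
    [0,0,0],
    [0,0,0],
    [0,0,0],
    [0,0,0]
  ]
}}

```text
clock: 11.75
eef_pos: [479.0, -48.4, 147.0]
ee_rot: [-3.14, 0.07, 0.002]
force: [0.9, -0.3, 0.7]
grip_width: 60.3
finger_force: 0.0
```

```bash
python3 - <<'E'
from fit import *
K=np.array([678.3,205,-.045]); 
s=r.state();print(s["eef_pos"],s["qpos"],s["force"])
C=YER[:1]+[box(-12,12,-1,9,70,88)]
for c in("top","side"):
    y=fit("yerbera",C,[630,-49,-.045],(c,)); k=fit("rail",RAIL,K,(c,)); print(inrail(y,k), inrail(y,K))
E
```

```text
[478.99379123 -48.4276013  146.96333879] [-0.14557096  0.4753386   0.1787147   2.24635227 -0.195301    0.43466391
 -1.42382818] [ 0.92302267 -0.26472609  0.70970657]
yerbera ['top'] [ 6.2330e+02 -5.8949e+01 -6.0000e-03] cost 0.574
none top
rail [] [ 6.783e+02  2.050e+02 -4.500e-02] cost 0.0
[-4.30710915e+01 -2.66156473e+02  3.93493703e-02] [-4.30710915e+01 -2.66156473e+02  3.93493703e-02]
yerbera ['side'] [621.745 -61.642   0.   ] cost 0.057
rail ['side'] [ 6.78357e+02  2.05051e+02 -4.50000e-02] cost 0.498
[-4.46894323e+01 -2.68947302e+02  4.48441538e-02] [-4.45026788e+01 -2.68915992e+02  4.53363518e-02]
```

Emit:
{"name": "play_rows", "arguments": {
  "claw": [40,40,40,40,40],
  "offset": [
    [0.1,-0.15,0.1],
    [0.3,-0.35,0.15],
    [0.5,-0.5,0.15],
    [0.7,-0.7,0.15],
    [0.9,-0.95,0.15]
  ],
  "angular": [
    [0,0,0.038],
    [0,0,0.076],
    [0,0,0.114],
    [0,0,0.152],
    [0,0,0.19]
  ]
}}

```text
clock: 12.57
eef_pos: [569.1, -142.9, 158.5]
ee_rot: [3.019, 0.869, -0.009]
force: [-0.4, 0.0, -0.1]
grip_width: 40.0
finger_force: 0.0
```

Emit:
{"name": "play_rows", "arguments": {
  "claw": [40,40,40,40,40],
  "offset": [
    [0.1,0,0],
    [0.2,0,0],
    [0.3,0,0],
    [0.4,0,0],
    [0.48,0,0]
  ],
  "angular": [
    [0,0,0.038],
    [0,0,0.076],
    [0,0,0.114],
    [0,0,0.152],
    [0,0,0.19]
  ]
}}

```text
clock: 12.98
eef_pos: [616.7, -143.2, 158.1]
ee_rot: [2.63, 1.715, -0.008]
force: [0.0, -0.3, 0.6]
grip_width: 39.9
finger_force: 0.0
```

Emit:
{"name": "play_rows", "arguments": {
  "claw": [40,40,40,40,40],
  "offset": [
    [0,0,0],
    [0,0,0],
    [0,0,0],
    [0,0,0],
    [0,0,0]
  ],
  "angular": [
    [0,0,0.038],
    [0,0,0.076],
    [0,0,0.12],
    [0,0,0.12],
    [0,0,0.12]
  ]
}}

```text
clock: 13.4
eef_pos: [615.6, -143.4, 158.3]
ee_rot: [2.272, 2.167, -0.007]
force: [0.0, 0.2, -0.7]
grip_width: 40.3
finger_force: 0.0
```

```bash
python3 - <<'E'
from fit import *
K=np.array([678.3,205,-.045]); 
s=r.state();print(s["eef_pos"],s["qpos"],s["force"],R.from_rotvec(s["ee_rot"]).as_matrix().round(3).tolist())
C=YER[:1]+[box(-12,12,-1,9,70,88)]
for c in("top","side"):
    y=fit("yerbera",C,[630,-60,-.045],(c,)); k=fit("rail",RAIL,K,(c,)); print(inrail(y,k), inrail(y,K))
E
```

```text
[ 615.63761699 -143.39908428  158.32810515] [ 0.31546761  0.60221264 -0.26902251  1.88288881  0.24626242  0.68985753
 -0.14685219] [ 0.03113831  0.18316093 -0.74494473] [[0.047, 0.999, -0.002], [0.999, -0.047, -0.004], [-0.005, -0.002, -1.0]]
yerbera ['top'] [ 6.22315e+02 -5.87260e+01 -5.30000e-02] cost 0.044
none top
rail [] [ 6.783e+02  2.050e+02 -4.500e-02] cost 0.0
[-4.40642540e+01 -2.65977728e+02 -7.78356645e-03] [-4.40642540e+01 -2.65977728e+02 -7.78356645e-03]
yerbera ['side'] [ 6.2267e+02 -6.1763e+01  3.1000e-02] cost 0.058
rail ['side'] [ 6.78197e+02  2.05132e+02 -4.10000e-02] cost 0.532
[-4.44443492e+01 -2.68962491e+02  7.20047271e-02] [-4.35733748e+01 -2.68995355e+02  7.56473075e-02]
```

The top-view fit shows the box flush (yaw -0.053 against the rail's -0.045). The fingers are about 12 mm behind its -y end. I descend and push along the wall.

Emit:
{"name": "play_rows", "arguments": {
  "claw": [40,40,40,40],
  "offset": [
    [0,0,-0.3],
    [0,0,-0.6],
    [0,0,-0.9],
    [0,0,-0.9]
  ],
  "angular": [
    [0,0,0],
    [0,0,0],
    [0,0,0],
    [0,0,0]
  ]
}}

```text
clock: 14.13
eef_pos: [612.9, -142.5, 64.9]
ee_rot: [-2.268, -2.171, 0.013]
force: [-1.5, 1.0, 0.9]
grip_width: 40.3
finger_force: 0.0
```

Emit:
{"name": "play_rows", "arguments": {
  "claw": [40,40,40],
  "offset": [
    [0,0,-0.15],
    [0,0,-0.25],
    [0,0,-0.25]
  ],
  "angular": [
    [0,0,0],
    [0,0,0],
    [0,0,0]
  ]
}}

```text
clock: 14.38
eef_pos: [615.2, -142.9, 43.8]
ee_rot: [2.268, 2.17, -0.008]
force: [-0.2, 0.0, 0.6]
grip_width: 40.3
finger_force: 0.0
```

Emit:
{"name": "play_rows", "arguments": {
  "claw": [40,40,40,40,40],
  "offset": [
    [0.004,0.08,0],
    [0.007,0.16,0],
    [0.011,0.24,0],
    [0.014,0.32,0],
    [0.018,0.4,0]
  ],
  "angular": [
    [0,0,0],
    [0,0,0],
    [0,0,0],
    [0,0,0],
    [0,0,0]
  ]
}}

```text
clock: 14.8
eef_pos: [617.8, -103.2, 45.6]
ee_rot: [2.266, 2.168, -0.007]
force: [0.1, -5.9, 4.3]
grip_width: 40.1
finger_force: 2.8
```

Emit:
{"name": "play_rows", "arguments": {
  "claw": [40,40,40,40,40],
  "offset": [
    [0.004,0.08,0],
    [0.007,0.16,0],
    [0.011,0.24,0],
    [0.014,0.32,0],
    [0.018,0.4,0]
  ],
  "angular": [
    [0,0,0],
    [0,0,0],
    [0,0,0],
    [0,0,0],
    [0,0,0]
  ]
}}

```text
clock: 15.22
eef_pos: [619.4, -63.3, 45.5]
ee_rot: [2.266, 2.168, -0.007]
force: [-0.8, -5.8, 3.9]
grip_width: 40.1
finger_force: 3.0
```

```bash
python3 - <<'E'
from fit import *
K=np.array([678.3,205,-.045]); 
s=r.state();e=s["eef_pos"];print(s["clock"],e,s["force"],inrail(np.array([e[0],e[1],0]),K))
C=YER[:1]+[box(-12,12,-1,9,70,88)]
for c in("top","side"): print(inrail(fit("yerbera",C,[630,10,-.045],(c,)),K))
E
```

```text
15.2167 [619.44182627 -63.27919514  45.47070009] [-0.81601483 -5.81710833  3.88021024] [-4.67301002e+01 -2.70655332e+02  4.50000000e-02]
yerbera ['top'] [ 6.25441e+02  8.01800e+00 -5.00000e-03] cost 0.282
[-4.39443977e+01 -1.99160150e+02  3.96583967e-02]
yerbera ['side'] [6.24694e+02 5.84800e+00 1.00000e-02] cost 0.042
[-4.45929927e+01 -2.01361621e+02  5.46103530e-02]
```

Emit:
{"name": "play_rows", "arguments": {
  "claw": [40,40,40,40,40],
  "offset": [
    [0.004,0.08,0],
    [0.007,0.16,0],
    [0.011,0.24,0],
    [0.014,0.32,0],
    [0.018,0.4,0]
  ],
  "angular": [
    [0,0,0],
    [0,0,0],
    [0,0,0],
    [0,0,0],
    [0,0,0]
  ]
}}

```text
clock: 15.83
eef_pos: [620.7, -24.1, 44.7]
ee_rot: [2.268, 2.167, -0.009]
force: [-2.1, -6.1, 4.7]
grip_width: 40.0
finger_force: 2.8
```

Emit:
{"name": "play_rows", "arguments": {
  "claw": [40,40,40,40,40],
  "offset": [
    [0.004,0.08,0],
    [0.007,0.16,0],
    [0.011,0.24,0],
    [0.014,0.32,0],
    [0.018,0.4,0]
  ],
  "angular": [
    [0,0,0],
    [0,0,0],
    [0,0,0],
    [0,0,0],
    [0,0,0]
  ]
}}

```text
clock: 16.25
eef_pos: [622.4, 15.8, 44.7]
ee_rot: [2.268, 2.168, -0.01]
force: [-0.9, -6.1, 3.3]
grip_width: 40.1
finger_force: 3.0
```

Emit:
{"name": "play_rows", "arguments": {
  "claw": [40,40,40,40,40],
  "offset": [
    [0.004,0.08,0],
    [0.007,0.16,0],
    [0.011,0.24,0],
    [0.014,0.32,0],
    [0.018,0.38,0]
  ],
  "angular": [
    [0,0,0],
    [0,0,0],
    [0,0,0],
    [0,0,0],
    [0,0,0]
  ]
}}

```text
clock: 16.67
eef_pos: [624.1, 54.2, 44.7]
ee_rot: [2.268, 2.168, -0.01]
force: [-1.8, -6.1, 4.0]
grip_width: 40.1
finger_force: 3.1
```

Emit:
{"name": "play_rows", "arguments": {
  "claw": [40,40,40,40,40],
  "offset": [
    [0.001,0.03,0],
    [0.003,0.06,0],
    [0.005,0.09,0],
    [0.006,0.12,0],
    [0.006,0.14,0]
  ],
  "angular": [
    [0,0,0],
    [0,0,0],
    [0,0,0],
    [0,0,0],
    [0,0,0]
  ]
}}

```text
clock: 17.08
eef_pos: [624.7, 67.6, 44.6]
ee_rot: [2.268, 2.168, -0.01]
force: [-1.9, -6.3, 4.0]
grip_width: 40.1
finger_force: 3.1
```

```bash
python3 - <<'E'
from fit import *
K=np.array([678.3,205,-.045]); 
s=r.state();e=s["eef_pos"];print(s["clock"],e,s["force"],inrail(np.array([e[0],e[1],0]),K))
C=YER[:1]+[box(-12,12,-1,9,70,88)]
for c in("side",): print(inrail(fit("yerbera",C,[630,130,-.045],(c,)),K))
E
```

```text
17.0833 [624.65564981  67.61083697  44.55782871] [-1.94732364 -6.30487762  4.04562575] [-4.74096185e+01 -1.39663261e+02  4.50000000e-02]
yerbera ['side'] [6.30443e+02 1.31912e+02 9.00000e-03] cost 0.117
[-4.45202450e+01 -7.51669823e+01  5.35595656e-02]
```

Emit:
{"name": "play_rows", "arguments": {
  "claw": [40,40,40,40],
  "offset": [
    [0.001,0.02,0],
    [0.002,0.04,0],
    [0.002,0.05,0],
    [0.002,0.05,0]
  ],
  "angular": [
    [0,0,0],
    [0,0,0],
    [0,0,0],
    [0,0,0]
  ]
}}

```text
clock: 17.52
eef_pos: [625.0, 73.1, 44.5]
ee_rot: [2.268, 2.169, -0.009]
force: [-1.3, -4.3, 2.6]
grip_width: 39.9
finger_force: 2.2
```

Emit:
{"name": "play_rows", "arguments": {
  "claw": [40,40,40],
  "offset": [
    [0,0.01,0],
    [0.001,0.02,0],
    [0.001,0.02,0]
  ],
  "angular": [
    [0,0,0],
    [0,0,0],
    [0,0,0]
  ]
}}

```text
clock: 17.77
eef_pos: [625.0, 74.9, 44.5]
ee_rot: [2.268, 2.169, -0.009]
force: [-1.8, -4.7, 2.9]
grip_width: 40.0
finger_force: 2.4
```

Emit:
{"name": "play_rows", "arguments": {
  "claw": [40,40,40],
  "offset": [
    [0,0.01,0],
    [0.001,0.02,0],
    [0.001,0.02,0]
  ],
  "angular": [
    [0,0,0],
    [0,0,0],
    [0,0,0]
  ]
}}

```text
clock: 18.02
eef_pos: [625.1, 77.0, 44.4]
ee_rot: [2.268, 2.169, -0.009]
force: [-1.4, -4.0, 3.2]
grip_width: 40.0
finger_force: 2.4
```

Emit:
{"name": "play_rows", "arguments": {
  "claw": [40,40,40],
  "offset": [
    [0,0.01,0],
    [0.001,0.02,0],
    [0.001,0.02,0]
  ],
  "angular": [
    [0,0,0],
    [0,0,0],
    [0,0,0]
  ]
}}

```text
clock: 18.27
eef_pos: [625.2, 79.0, 44.5]
ee_rot: [2.268, 2.169, -0.009]
force: [-0.5, -4.9, 3.3]
grip_width: 39.9
finger_force: 2.5
```

Emit:
{"name": "play_rows", "arguments": {
  "claw": [40,40,40],
  "offset": [
    [0,0.01,0],
    [0.001,0.02,0],
    [0.001,0.02,0]
  ],
  "angular": [
    [0,0,0],
    [0,0,0],
    [0,0,0]
  ]
}}

```text
clock: 18.52
eef_pos: [625.3, 79.6, 44.4]
ee_rot: [2.268, 2.167, -0.011]
force: [-1.9, -9.1, 3.5]
grip_width: 39.6
finger_force: 4.2
```

Emit:
{"name": "play_rows", "arguments": {
  "claw": [40,40,40],
  "offset": [
    [0,0.01,0],
    [0.001,0.02,0],
    [0.001,0.02,0]
  ],
  "angular": [
    [0,0,0],
    [0,0,0],
    [0,0,0]
  ]
}}

```text
clock: 18.77
eef_pos: [625.3, 79.6, 44.5]
ee_rot: [2.269, 2.165, -0.014]
force: [-1.2, -13.5, 5.4]
grip_width: 40.3
finger_force: 6.8
```

```bash
python3 - <<'E'
from fit import *
K=np.array([678.3,205,-.045]); 
s=r.state();e=s["eef_pos"];print(s["clock"],e,s["force"],inrail(np.array([e[0],e[1],0]),K))
a=r.read_camera("side");b=r.read_camera("top")
z=lambda a,y,x:cv2.resize(a[y:y+120,x:x+120],(400,400),interpolation=cv2.INTER_CUBIC)
cv2.imwrite("pics/j.png",np.hstack([z(a,205,150),z(b,140,190)]))
E
```

```text
18.7667 [625.26662357  79.64953959  44.46876551] [ -1.24091229 -13.51671206   5.41762419] [-4.73408220e+01 -1.27609261e+02  4.50000000e-02]
```

View pics/j.png

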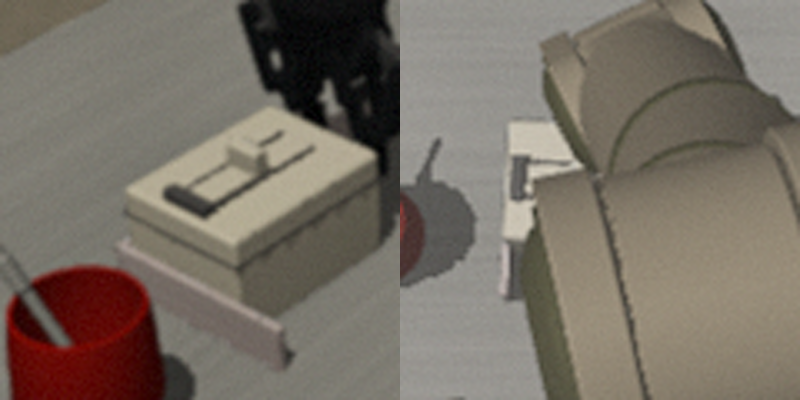

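Box seated against the short wall (13.5 N, motion stopped, latch still shut, cup untouched). Backing off to measure.

Emit:
{"name": "play_rows", "arguments": {
  "claw": [40,40,40,40,40],
  "offset": [
    [0,-0.15,0],
    [-0.02,-0.4,0],
    [-0.02,-0.5,0.35],
    [-0.02,-0.6,0.7],
    [-0.02,-0.8,1]
  ],
  "angular": [
    [0,0,0],
    [0,0,0],
    [0,0,0],
    [0,0,0],
    [0,0,0]
  ]
}}

```text
clock: 19.28
eef_pos: [624.2, 6.2, 145.8]
ee_rot: [2.265, 2.174, -0.004]
force: [0.4, 0.5, 0.4]
grip_width: 39.8
finger_force: 0.0
```

Emit:
{"name": "play_rows", "arguments": {
  "claw": [40,40,40,40,40],
  "offset": [
    [-0.1,-0.3,0.2],
    [-0.2,-0.6,0.3],
    [-0.3,-0.9,0.4],
    [-0.4,-1,0.5],
    [-0.4,-1,0.5]
  ],
  "angular": [
    [0,0,0],
    [0,0,0],
    [0,0,0],
    [0,0,0],
    [0,0,0]
  ]
}}

```text
clock: 19.7
eef_pos: [582.8, -99.5, 196.2]
ee_rot: [2.271, 2.162, -0.007]
force: [0.6, 0.7, -0.7]
grip_width: 39.6
finger_force: 0.0
```

Emit:
{"name": "play_rows", "arguments": {
  "claw": [40,40,40,40,40],
  "offset": [
    [-0.1,-0.3,0.1],
    [-0.2,-0.6,0.1],
    [-0.3,-0.9,0.1],
    [-0.4,-1,0.1],
    [-0.4,-1,0.1]
  ],
  "angular": [
    [0,0,0],
    [0,0,0],
    [0,0,0],
    [0,0,0],
    [0,0,0]
  ]
}}

```text
clock: 20.12
eef_pos: [542.2, -198.2, 203.9]
ee_rot: [2.272, 2.166, -0.009]
force: [-0.6, 1.3, -0.9]
grip_width: 39.8
finger_force: 0.0
```

```bash
python3 - <<'E'
from fit import *
K=np.array([678.3,205,-.045]); 
s=r.state();e=s["eef_pos"];print(s["clock"],e,s["force"])
C=YER[:1]+[box(-12,12,-1,9,70,88)]
for c in("top","side"): 
    y=fit("yerbera",C,[630,147,-.045],(c,)); k=fit("rail",RAIL,K,(c,)); print(inrail(y,k), inrail(y,K))
for n in("mate","spoon","tins"): print(n,[d["bbox"] for d in r.regions_of("top",n)[:1]])
a=r.read_camera("side");b=r.read_camera("top")
z=lambda a,y,x:cv2.resize(a[y:y+90,x:x+60],(400,600),interpolation=cv2.INTER_CUBIC)
cv2.imwrite("pics/k.png",np.hstack([cv2.resize(a[215:305,180:270],(400,400),interpolation=cv2.INTER_CUBIC),cv2.resize(b[165:240,210:285],(400,400),interpolation=cv2.INTER_CUBIC)]))
E
```

```text
20.1167 [ 542.19743889 -198.19364566  203.94820056] [-0.62961674  1.28453264 -0.85101209]
yerbera ['top'] [ 6.30267e+02  1.47876e+02 -3.90000e-02] cost 0.039
rail ['top'] [ 6.77241e+02  2.06881e+02 -3.80000e-02] cost 0.782
[-4.47037227e+01 -6.07435190e+01 -1.45900846e-03] [-4.54146590e+01 -5.92273664e+01  5.62545852e-03]
yerbera ['side'] [6.30422e+02 1.44878e+02 3.40000e-02] cost 0.22
rail ['side'] [ 6.77979e+02  2.04733e+02 -4.00000e-02] cost 0.808
[-45.09624791 -61.73045655   0.07404472] [-45.12532397 -62.21494929   0.07856402]
mate [[162.1, 173.1, 35.0, 50.8]]
spoon [[193.7, 258.8, 22.1, 51.7]]
tins []
```

View pics/k.png

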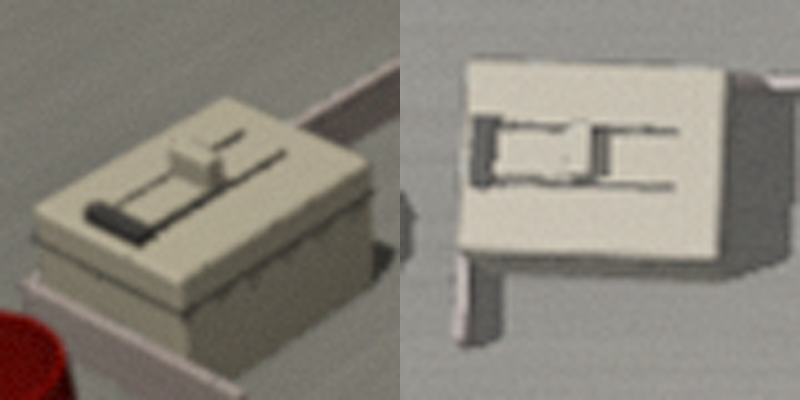

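The pictures show the box square in the corner. The top-view fit gives rail (-44.7, -60.7) mm with 0.001 rad yaw error, the tab is at its shut position, and the hand is clear. Handing in.

```bash
python3 -c "
from station import r
print(r.sign_off())"
```

```text
the job is handed in; nothing more can be done
None
```

The latch is shut and the yerbera sits flush in the rail corner, about 1 mm from the target by the top-view fit. The hand is clear and I never touched the cup, spoon or tins; the final tins check found nothing (probably hidden by the arm), and the job is handed in at about 20 s.

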